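# Build up a gear pack on the arbor

### The arm

A 6-joint arm with a two-finger parallel gripper is mounted at the origin on a cart in front of the work surface, level with it; the furniture and walls round the work are solid. World frame = base frame: x ahead of the robot, y to its left, z up, the work surface at z = 0. Lengths are in m, angles in rad, forces in N, time in s.
With the tool pointing down it reaches from about 0.325 to 0.85 m from the base axis. Payload 15.5 kg.
Tool frame: the origin (TCP) lies at the very end of the fingers, on their centre line; the grasp point (between the pads) lies 19 mm behind it; z points along the fingers, y is the line along which they close (so a half turn about z gives the same grasp; the last joint's range is limited). The gripper opens to 91 mm and grips with 3 to 60 N. Pads are 32 mm wide; open, the fingers measure 118 mm over their backs; the gripper's body (76 mm by 178 mm) begins 60 mm behind the grasp point.
Start: joints at [1.065, 0.494, 1.345, -0, 1.302, -0.096], TCP at [0.25, 0.573, 0.214] pointing down, gripper open.
Joint ranges: [-2.91, 2.91], [-0.82, 2.16], [0.22, 2.67], [-1.22, 4.37], [0.12, 2.79], [-3.08, 3.08]. Speed limits (rad/s): [1.89, 1.89, 2.57, 3.01, 3.01, 3.01].

### API

Orientations are given as a 3x3 rotation matrix whose columns are the frame's x, y, z axes.
In Python, from rig import manip gives the robot as it stands.
- The arm moves only by the shell command python3 drive.py 'ROWS' [FORCE]. ROWS is a JSON list of rows, 1 to 8 of them, each of 5 numbers: dx, dy, dz in m, then a turn about the tool's z in rad, then the opening from 0.0 (shut) to 1.0 (fully open); each row shifts and turns the commanded pose from where the row before left it, along the tool's axes as they then stand; what a row does not reach is not made up. A row lasts 1/10 s, in which the tool goes at most 0.05 m and 0.15 rad, less where a joint would pass 70% of its speed; a pose out of reach is approached as far as the arm can. The fingers move at their own pace and stop on an object; FORCE is the grip in N (left out, the last holds). Time passes only in rows, so rows that do not move let the fingers close. It prints the time, the measured TCP pose, the force, the opening and the grip force at its end.
- manip.read_state(): the state, without advancing time (a new reading comes with each control period).
- manip.get_image(name): name is "scene" or "top" or "wrist"; returns a dict with "color" (480x640x3 uint8, red, green, blue), "depth" (480x640 float32, m along the optical axis (not along the pixel's ray), 0 where there is no reading), "fx", "fy", "cx", "cy" (pixels), "R" (3x3) and "t" (3): a world point X has camera coordinates R X + t. Camera axes: x right, y down, z forward; pixel columns grow to the right and rows downward; lengths in m; the calibration is good to about 2 mm. A picture is of the moment at which its call begins.
- manip.hand_in(): hands the job in; it is judged then, once.
The state is a dict: "time": time; "joint_pos": joint angles; "qvel": joint speeds; "effort": joint torques, N m; "ee_pos": TCP position; "tool_rot": TCP orientation; "ft_force": force on the tool from outside, world axes, zero at the start; "ft_torque": the same for the moment, N m; "gripper_width": opening from 0.0 (shut) to 1.0 (fully open); "grasp_force": force on a finger pad.
Only numpy, scipy, OpenCV 4.12 (cv2) and the standard library are available. Lean on these libraries where they do the work, as an engineer would, in place of code of your own. Each camera call takes 0.05 s, during which the arm holds its last target. There are 200 camera calls.

### The job

Build the gear pack on the upright post of the arbor stand: from the bottom up the large gear, the plain spacer ring, the small gear, and last the knurled cap over the tip of the post. Lower each one down the post until it rests flat on what is below it before you let go, rather than dropping it, and leave the finished pack standing by itself.

Things in the scene. Friction and masses are not known exactly. Their poses are not given: they have to be found in the camera images.
- arbor: Arbor stand, fixed to the bench: a grey round foot of 72 mm diameter and 14 mm height with a steel post of 12 mm diameter upright at its centre. The post's top is 70 mm above the bench; its last 8 mm taper to 4 mm diameter. Origin: centre of the foot's underside, on the bench; z up along the post.
- check_fixture: Bystander: dial-gauge fixture on a blue base, fixed to the bench, about 125 x 210 mm and 183 mm high, always in the same place. Origin: under its base plate. Further back a magnifier lamp and its arm hang over the bench. Carry the parts across in front of these, about 0.44 m from the robot's base axis, not over or through them.
- large_gear: Large steel spur gear lying flat, 28 teeth, 60 mm over the teeth, 14 mm thick, no hub, with a through bore of 20 mm. Both faces are alike. Origin: centre of the underside; z up along the bore. 0.22 kg (varies a little). Seated, its underside is 14 mm above the bench.
- spacer: Plain smooth aluminium ring lying flat, 36 mm outside diameter, 16 mm high, through bore 20 mm. Origin: centre of the underside; z up along the bore. 0.05 kg (varies a little). Seated, its underside is 28 mm above the bench.
- small_gear: Small steel spur gear lying flat, 20 teeth, 44 mm over the teeth, 14 mm thick, no hub, with a through bore of 20 mm. Both faces are alike. Origin: centre of the underside; z up along the bore. 0.10 kg (varies a little). Seated, its underside is 44 mm above the bench.
- cap: Dark steel knurled cap standing with its closed top upward, 32 mm diameter, 24 mm high; a blind hole of 20 mm diameter and 15 mm depth in its underside takes the tip of the post. Origin: centre of the underside; z up. 0.08 kg (varies a little). Seated, its underside is 58 mm above the bench (the post reaches 12 mm into it).

How it is judged:
On the way, in this order (a step that is already met when the one before it is completed fails the run):
1. the large gear lies flat on the arbor's foot (horizontal distance between large_gear and arbor below 0.008 m and z of large_gear in the frame of arbor between 0.011 and 0.017 m and angle between large_gear's own z axis and vertical below 0.1 rad and linear speed of large_gear below 0.02 m/s and contact force between the fingers and large_gear below 0.1 N), for 0.2 s.
2. the spacer lies flat on the large gear (horizontal distance between spacer and arbor below 0.008 m and z of spacer in the frame of arbor between 0.025 and 0.031 m and angle between spacer's own z axis and vertical below 0.1 rad and linear speed of spacer below 0.02 m/s and contact force between the fingers and spacer below 0.1 N), for 0.2 s.
3. the small gear lies flat on the spacer (horizontal distance between small_gear and arbor below 0.008 m and z of small_gear in the frame of arbor between 0.041 and 0.047 m and angle between small_gear's own z axis and vertical below 0.1 rad and linear speed of small_gear below 0.02 m/s and contact force between the fingers and small_gear below 0.1 N), for 0.2 s.
4. the knurled cap sits over the post's tip, down on the small gear (horizontal distance between cap and arbor below 0.008 m and z of cap in the frame of arbor between 0.055 and 0.061 m and angle between cap's own z axis and vertical below 0.1 rad and linear speed of cap below 0.02 m/s and contact force between the fingers and cap below 0.1 N), for 0.2 s.
At the end, for the whole second after the job is handed in: All four parts are on the arbor's post, centred on it within 8 mm, flat within 0.1 rad, and with their undersides within 3 mm of these heights above the arbor's underside: large gear 14 mm, spacer 28 mm, small gear 44 mm, cap 58 mm; all released and at rest (all of step 1 and all of step 2 and all of step 3 and all of step 4); the robot touches nothing.
It fails at once if the large gear was dropped onto the arbor from well over a centimetre (it fell free at more than 0.5 m/s) (horizontal distance between large_gear and arbor below 0.02 m and linear speed of large_gear above 0.5 m/s and contact force between the fingers and large_gear below 0.05 N).
It fails at once if the spacer was dropped onto the arbor from well over a centimetre (it fell free at more than 0.5 m/s) (horizontal distance between spacer and arbor below 0.02 m and linear speed of spacer above 0.5 m/s and contact force between the fingers and spacer below 0.05 N).
It fails at once if the small gear was dropped onto the arbor from well over a centimetre (it fell free at more than 0.5 m/s) (horizontal distance between small_gear and arbor below 0.02 m and linear speed of small_gear above 0.5 m/s and contact force between the fingers and small_gear below 0.05 N).
It fails at once if the cap was dropped onto the arbor from well over a centimetre (it fell free at more than 0.5 m/s) (horizontal distance between cap and arbor below 0.02 m and linear speed of cap above 0.5 m/s and contact force between the fingers and cap below 0.05 N).
It also fails if it takes over 104 s, if anything falls off the work surface, if the arm or the gripper's body presses on something with over 40 N, if the wrist force passes 120 N, or if a joint passes its speed limit or range.

## Working session

There is one attempt and no reset: what is moved stays moved. The work goes in short steps, Python scripts to look and compute and a shell command to move; the robot and the scene stay as the last step left them, time stands still between calls to the robot, and variables do not carry over. Pictures are saved under pics/ and viewed, at most 14 in all, crops included, and the job is handed in when it is done.

```bash
ls; mkdir -p pics; python3 - <<'E'
from rig import manip
import cv2,numpy as np
for n in("scene","top"):
    d=manip.get_image(n);cv2.imwrite(f"pics/{n}0.png",d["color"][:,:,::-1]);np.savez(f"/tmp/{n}0.npz",**d)
    print(n,d["fx"],d["cx"],d["cy"],(-d["R"].T@d["t"]).round(3),d["R"].round(2).tolist())
s=manip.read_state();print(s["ee_pos"],s["tool_rot"],s["time"])
E
```

```text
drive.py
pics
rig.py
scene 535.4347037798616 329.45606483982726 244.49330204197554 [ 0.013 -0.514  0.83 ] [[0.69, -0.72, -0.02], [-0.54, -0.51, -0.67], [0.48, 0.47, -0.74]]
top 550.1887325861004 325.3576833447359 244.319278962387 [ 0.345 -0.037  1.168] [[0.03, -1.0, -0.0], [-0.99, -0.03, -0.14], [0.14, 0.01, -0.99]]
[0.24943435 0.57271419 0.21340673] [[-9.16789241e-01  3.99371032e-01 -5.15744536e-04]
 [ 3.99371352e-01  9.16788778e-01 -9.27816608e-04]
 [ 1.02285727e-04 -1.05658588e-03 -9.99999437e-01]] 0.1
```

View pics/top0.png

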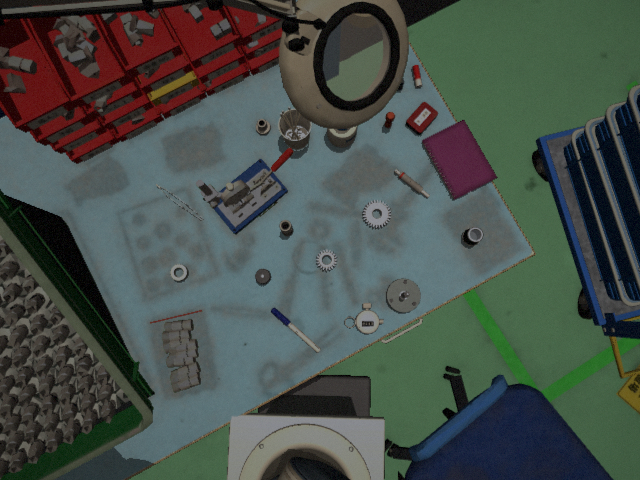

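View pics/scene0.png

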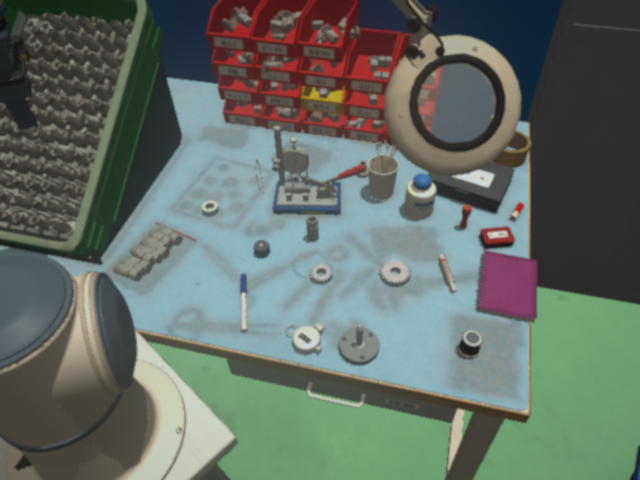

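The top view shows the large gear at (376,214), the small gear at (326,260), the spacer at (179,272), the cap as a dark disc at (263,276), and the arbor at (403,295). The scene view agrees: cap at (261,248), and a taller look-alike at (312,228) that isn't part of the job.

```bash
cat > h.py <<'E'
import numpy as np,cv2
def ray(d,u,v,z):
    c=-d["R"].T@d["t"]; r=d["R"].T@np.array([(u-d["cx"])/d["fx"],(v-d["cy"])/d["fy"],1.]); return c+r*(z-c[2])/r[2]
def blob(d,u,v,z,w=28):
    """non-blue blob at (u,v): enclosing circle/centroid cast onto height z"""
    hsv=cv2.cvtColor(d["color"],cv2.COLOR_RGB2HSV)
    bench=cv2.inRange(hsv,(80,50,0),(115,255,255)); m=cv2.bitwise_not(bench)
    k=np.zeros_like(m); k[v-w:v+w,u-w:u+w]=255; m&=k
    cs,_=cv2.findContours(m,cv2.RETR_EXTERNAL,cv2.CHAIN_APPROX_NONE)
    c=max(cs,key=cv2.contourArea); (x,y),r=cv2.minEnclosingCircle(c); M=cv2.moments(c)
    cx,cy=M["m10"]/M["m00"],M["m01"]/M["m00"]; p=ray(d,cx,cy,z); q=ray(d,cx+r,cy,z)
    return (round(cx,1),round(cy,1)),round(r,1),p.round(4),"enc",ray(d,x,y,z)[:2].round(4),"diam",round(2*np.linalg.norm(q-p),4)
E
python3 - <<'E'
from h import *
T=dict(np.load("/tmp/top0.npz"));S=dict(np.load("/tmp/scene0.npz"))
for n,t,s,z in[("large",(376,214),(395,272),.014),("small",(326,260),(320,273),.014),("spacer",(179,272),(209,208),.016),("cap",(263,276),(261,248),.024),("arbor",(403,295),(358,344),.014),("other",(286,229),(312,228),.03)]:
    print(n,"top",*blob(T,*t,z,24));print("   scene",*blob(S,*s,z,24))
    d=T;u,v=t;z0=d["depth"][v-8:v+9,u-8:u+9]
    vv,uu=np.mgrid[v-8:v+9,u-8:u+9];P=np.stack([(uu-d["cx"])/d["fx"]*z0,(vv-d["cy"])/d["fy"]*z0,z0],-1)
    W=(P-d["t"])@d["R"];print("   heights",np.percentile(W[...,2],[5,50,95,100]).round(3))
B=cv2.resize(T["color"][180:350,140:460],None,fx=2.5,fy=2.5,interpolation=cv2.INTER_CUBIC);cv2.imwrite("pics/c1.png",B[:,:,::-1])
E
```

```text
large top (375.0, 214.2) 33.2 [ 0.5723 -0.1318  0.014 ] enc [ 0.5738 -0.1329] diam 0.1417
   scene (394.0, 271.6) 33.2 [ 0.572  -0.1335  0.014 ] enc [ 0.5729 -0.1341] diam 0.1299
   heights [-0.001  0.013  0.018  0.022]
small top (330.0, 258.3) 33.2 [ 0.4749 -0.0385  0.014 ] enc [ 0.4722 -0.029 ] diam 0.1403
   scene (325.2, 276.0) 33.2 [ 0.4718 -0.0426  0.014 ] enc [ 0.4705 -0.0283] diam 0.1297
   heights [-1.000e-03  1.300e-02  1.700e-02  1.168e+00]
spacer top (177.2, 270.1) 33.2 [0.4409 0.2821 0.016 ] enc [0.438  0.2792] diam 0.1399
   scene (209.0, 204.4) 31.5 [0.4406 0.2857 0.016 ] enc [0.438  0.2788] diam 0.14
   heights [-0.002  0.013  0.02   1.168]
cap top (262.5, 276.0) 8.3 [0.4328 0.1013 0.024 ] enc [0.4327 0.1009] diam 0.0344
   scene (261.5, 228.8) 23.6 [0.4659 0.1375 0.024 ] enc [0.4699 0.1451] diam 0.099
   heights [-0.002  0.023  0.027  1.168]
arbor top (397.6, 294.2) 25.1 [ 0.4034 -0.1817  0.014 ] enc [ 0.4069 -0.1782] diam 0.1047
   scene (355.1, 342.0) 27.4 [ 0.4008 -0.1852  0.014 ] enc [ 0.4041 -0.1792] diam 0.0965
   heights [0.012 0.016 0.067 1.168]
other top (301.6, 241.1) 18.4 [0.5076 0.022  0.03  ] enc [0.5184 0.0257] diam 0.0768
   scene (311.7, 221.6) 24.0 [0.5486 0.071  0.03  ] enc [0.5533 0.077 ] diam 0.101
   heights [-0.002  0.024  0.058  1.168]
```

View pics/c1.png

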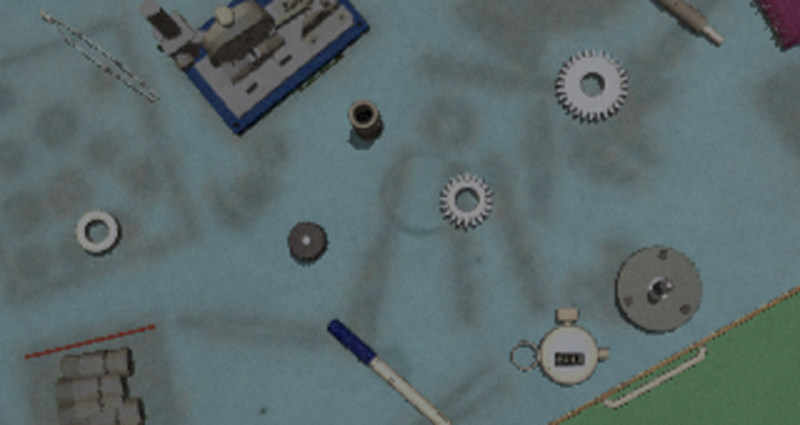

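The crop confirms it: cap at crop (307,241), a hollow look-alike at (364,120), and a tally counter near the arbor foot at (570,355). Stains spoil the colour mask, so I'll use a height mask from depth instead.

```bash
cat >> h.py <<'E'
def cloud(d):
    z=d["depth"]; v,u=np.mgrid[:480,:640]
    return (np.stack([(u-d["cx"])/d["fx"]*z,(v-d["cy"])/d["fy"]*z,z],-1)-d["t"])@d["R"]
def top_at(d,W,u,v,lo,hi,z,w=26):
    """component nearest (u,v) with heights lo..hi; its centre cast onto z"""
    m=((W[...,2]>lo)&(W[...,2]<hi)&(d["depth"]>0)).astype(np.uint8)
    k=np.zeros_like(m);k[v-w:v+w,u-w:u+w]=1;m&=k
    cs,_=cv2.findContours(m,cv2.RETR_EXTERNAL,cv2.CHAIN_APPROX_NONE)
    c=max(cs,key=cv2.contourArea);(x,y),r=cv2.minEnclosingCircle(c);M=cv2.moments(c)
    cx,cy=M["m10"]/M["m00"],M["m01"]/M["m00"];s=d["depth"][v-w:v+w,u-w:u+w].max()/d["fx"]
    return "px",round(cx,1),round(cy,1),"xy",ray(d,cx,cy,z)[:2].round(4),"enc",ray(d,x,y,z)[:2].round(4),"D",round(2*r*s,3),"Deq",round(2*np.sqrt(cv2.contourArea(c)/np.pi)*s,3)
E
python3 - <<'E'
from h import *
T=dict(np.load("/tmp/top0.npz"));S=dict(np.load("/tmp/scene0.npz"));WT,WS=cloud(T),cloud(S)
for n,t,s,lo,hi,z in[("large",(376,214),(395,272),.008,.03,.014),("small",(326,260),(320,273),.008,.03,.014),("spacer",(179,272),(209,208),.009,.03,.016),("cap",(263,276),(261,248),.014,.035,.024),("foot",(403,295),(358,344),.008,.03,.014),("post",(403,295),(360,335),.055,.09,.07)]:
    print(n,"T",*top_at(T,WT,*t,lo,hi,z));print("     S",*top_at(S,WS,*s,lo,hi,z))
E
```

```text
large T px 376.5 213.6 xy [ 0.5737 -0.135 ] enc [ 0.5737 -0.135 ] D 0.062 Deq 0.055
     S px 395.0 271.6 xy [ 0.5734 -0.1349] enc [ 0.5735 -0.1348] D 0.065 Deq 0.055
small T px 326.4 259.4 xy [ 0.4724 -0.0309] enc [ 0.4719 -0.0308] D 0.046 Deq 0.039
     S px 321.0 272.4 xy [ 0.4727 -0.0301] enc [ 0.4716 -0.0313] D 0.048 Deq 0.04
spacer T px 178.7 272.2 xy [0.4366 0.2786] enc [0.437  0.2789] D 0.037 Deq 0.035
     S px 209.5 206.9 xy [0.4365 0.2786] enc [0.4372 0.2796] D 0.037 Deq 0.033
cap T px 262.5 276.0 xy [0.4328 0.1012] enc [0.4329 0.1012] D 0.034 Deq 0.032
     S px 261.2 246.7 xy [0.432  0.0997] enc [0.4309 0.0987] D 0.036 Deq 0.032
foot T px 403.1 295.3 xy [ 0.4014 -0.1933] enc [ 0.4016 -0.1933] D 0.119 Deq 0.115
     S px 358.7 345.8 xy [ 0.3994 -0.1949] enc [ 0.4014 -0.1933] D 0.076 Deq 0.067
post T px 406.4 294.2 xy [ 0.4012 -0.1922] enc [ 0.4005 -0.1924] D 0.02 Deq 0.017
     S px 359.3 328.9 xy [ 0.3979 -0.1957] enc [ 0.398  -0.1962] D 0.015 Deq 0.013
```

```bash
python3 - <<'E'
from h import *
for n in("top","scene"):
    d=dict(np.load(f"/tmp/{n}0.npz"));W=cloud(d);ok=d["depth"]>0
    for nm,x0,x1,y0,y1 in[("bin/left",.15,.6,.33,.75),("mid",.3,.62,-.25,.33),("back",.62,1.1,-.5,.2),("fix",.45,.75,.02,.3)]:
        m=ok&(W[...,0]>x0)&(W[...,0]<x1)&(W[...,1]>y0)&(W[...,1]<y1)
        for h in(.08,.15,.3):
            p=W[m&(W[...,2]>h)&(W[...,2]<1)]
            if len(p)>20:print(n,nm,">",h,len(p),np.percentile(p,1,axis=0).round(2),np.percentile(p,99,axis=0).round(2))
E
```

```text
top bin/left > 0.08 19792 [0.15 0.34 0.08] [0.54 0.54 0.33]
top bin/left > 0.15 13134 [0.17 0.34 0.15] [0.54 0.54 0.33]
top bin/left > 0.3 811 [0.42 0.44 0.3 ] [0.5  0.48 0.34]
top mid > 0.08 927 [0.56 0.12 0.09] [0.61 0.22 0.18]
top mid > 0.15 320 [0.56 0.13 0.15] [0.6  0.21 0.19]
top back > 0.08 18719 [ 0.67 -0.16  0.08] [0.94 0.19 0.46]
top back > 0.15 17006 [ 0.7  -0.16  0.15] [0.92 0.19 0.46]
top back > 0.3 5140 [ 0.77 -0.09  0.3 ] [0.87 0.19 0.47]
top fix > 0.08 2065 [0.56 0.02 0.08] [0.75 0.3  0.51]
top fix > 0.15 1147 [0.57 0.02 0.15] [0.75 0.3  0.51]
top fix > 0.3 381 [0.73 0.24 0.48] [0.75 0.3  0.52]
scene bin/left > 0.08 30561 [0.16 0.34 0.09] [0.54 0.72 0.38]
scene bin/left > 0.15 24332 [0.18 0.34 0.15] [0.54 0.73 0.39]
scene bin/left > 0.3 6501 [0.21 0.45 0.3 ] [0.53 0.74 0.42]
scene mid > 0.08 1149 [0.56 0.13 0.08] [0.6  0.22 0.18]
scene mid > 0.15 291 [0.57 0.13 0.15] [0.6  0.21 0.18]
scene back > 0.08 18301 [ 0.67 -0.17  0.08] [1.09 0.19 0.4 ]
scene back > 0.15 17165 [ 0.7  -0.17  0.16] [1.09 0.19 0.4 ]
scene back > 0.3 4490 [ 0.77 -0.1   0.3 ] [0.91 0.08 0.41]
scene fix > 0.08 1776 [0.56 0.02 0.08] [0.75 0.21 0.29]
scene fix > 0.15 597 [0.57 0.02 0.15] [0.75 0.21 0.29]
```

```bash
python3 drive.py '[[0,0,0,-0.14,1],[0,0,0,-0.14,1],[0,0,0,-0.13,1]]' 30
```

```text
time: 0.4
ee_pos: [0.2494, 0.5728, 0.2136]
tool_rot: [[-1.0, -0.005, -0.0], [-0.005, 1.0, -0.001], [0.0, -0.001, -1.0]]
ft_force: [0.3, -0.7, -0.1]
gripper_width: 1.002
grasp_force: 0.0
```

```bash
python3 - <<'E'
from h import *
for n in("top","scene"):
    d=dict(np.load(f"/tmp/{n}0.npz"));W=cloud(d)[d["depth"]>0]
    print(n,"rows x .1.. step .05; cols y .25.. step .05")
    for x in np.arange(.1,.7,.05):
        print(round(x,2),[ (round(float(np.percentile(p[:,2],98)),2) if len(p:=W[(abs(W[:,0]-x)<.025)&(abs(W[:,1]-y)<.025)])>5 else None) for y in np.arange(.25,.75,.05)])
E
```

```text
top rows x .1.. step .05; cols y .25.. step .05
0.1 [0.0, 0.01, 0.11, 0.11, 0.11, 0.13, 0.14, None, None, None]
0.15 [0.01, 0.13, 0.11, 0.13, 0.15, 0.16, 0.17, None, None, None]
0.2 [0.03, 0.16, 0.16, 0.15, 0.17, 0.18, 0.18, None, None, None]
0.25 [0.03, 0.16, 0.19, 0.18, 0.2, 0.21, 0.2, None, None, None]
0.3 [0.03, 0.03, 0.22, 0.23, 0.22, 0.23, 0.21, None, None, None]
0.35 [0.03, 0.03, 0.0, 0.26, 0.24, 0.26, 0.22, None, None, None]
0.4 [0.01, 0.02, 0.01, 0.28, 0.3, 0.28, 0.23, None, None, None]
0.45 [0.02, 0.02, 0.0, 0.0, 0.33, 0.3, None, None, None, None]
0.5 [0.0, 0.01, 0.0, 0.0, 0.34, 0.31, None, None, None, None]
0.55 [0.01, 0.0, 0.01, 0.0, 0.0, 0.29, 0.21, 0.0, None, None]
0.6 [0.01, 0.01, 0.01, 0.01, 0.01, 0.0, 0.01, 0.01, 0.0, 0.0]
0.65 [0.01, 0.01, 0.0, 0.01, 0.01, 0.25, 0.0, 0.0, 0.0, 0.0]
scene rows x .1.. step .05; cols y .25.. step .05
0.1 [None, 0.11, 0.11, 0.11, 0.11, 0.13, 0.09, None, None, None]
0.15 [None, 0.13, 0.11, 0.13, 0.15, 0.16, 0.17, 0.16, None, None]
0.2 [0.03, 0.16, 0.16, 0.15, 0.17, 0.34, 0.27, 0.22, 0.23, None]
0.25 [0.03, 0.16, 0.19, 0.18, 0.2, 0.39, 0.4, 0.26, 0.22, None]
0.3 [0.03, 0.03, 0.22, 0.23, 0.22, 0.24, 0.43, 0.34, 0.34, 0.24]
0.35 [0.03, 0.03, 0.0, 0.26, 0.24, 0.26, 0.28, 0.3, 0.3, 0.32]
0.4 [0.0, 0.01, 0.0, 0.28, 0.3, 0.29, 0.3, 0.32, 0.34, 0.35]
0.45 [0.02, 0.02, 0.0, 0.0, 0.33, 0.31, 0.33, 0.36, 0.36, 0.35]
0.5 [0.0, 0.0, 0.0, 0.0, 0.34, 0.37, 0.37, 0.36, 0.34, None]
0.55 [0.01, 0.0, 0.0, 0.0, 0.01, 0.37, 0.26, 0.28, None, None]
0.6 [0.01, 0.01, 0.01, 0.0, 0.01, 0.0, 0.0, 0.01, 0.0, None]
0.65 [0.0, 0.0, 0.01, 0.0, 0.0, 0.25, 0.06, 0.0, 0.01, 0.01]
```

The crate is tilted with its rim up to about 0.37 m, so I'll lift straight up before crossing.

```bash
python3 drive.py '[[0,0,-0.045,0,1],[0,0,-0.045,0,1],[0,0,-0.045,0,1],[0,0,-0.045,0,1],[0,0,-0.045,0,1],[0,0,-0.02,0,1]]' 30; python3 drive.py '[[-0.015,-0.045,0,0,1],[-0.015,-0.045,0,0,1],[-0.015,-0.045,0,0,1],[-0.015,-0.045,0,0,1],[-0.015,-0.045,0,0,1],[-0.015,-0.045,0,0,1],[-0.015,-0.045,0,0,1],[-0.015,-0.045,0,0,1]]'
```

```text
time: 1.0
ee_pos: [0.2497, 0.5734, 0.4632]
tool_rot: [[-1.0, 0.001, 0.002], [0.001, 1.0, 0.004], [-0.002, 0.004, -1.0]]
ft_force: [1.0, 1.1, -1.2]
gripper_width: 1.001
grasp_force: 0.0
time: 1.8
ee_pos: [0.3692, 0.2111, 0.4588]
tool_rot: [[-1.0, 0.0, -0.0], [0.0, 1.0, -0.0], [0.0, -0.0, -1.0]]
ft_force: [1.1, -0.1, 0.0]
gripper_width: 1.002
grasp_force: 0.0
```

```bash
python3 drive.py '[[-0.01,-0.048,0,0,1],[-0.01,-0.048,0.01,0,1],[-0.01,-0.048,0.02,0,1],[-0.01,-0.048,0.02,0,1],[-0.02,-0.045,0.02,0,1],[-0.02,-0.045,0.03,0,1],[-0.03,-0.035,0.02,0,1],[-0.03,-0.03,0.02,0,1]]'; python3 drive.py '[[-0.03,0,0.04,0,1],[-0.03,0,0.04,0,1],[0,0,0.03,0,1],[0,0,0,0,1]]'
python3 - <<'E'
from rig import manip
from h import *
d=manip.get_image("wrist");s=manip.read_state();np.savez("/tmp/w1.npz",**d)
cv2.imwrite("pics/w1.png",d["color"][:,:,::-1]);print(s["ee_pos"],(-d["R"].T@d["t"]).round(3),d["R"].round(2).tolist(),d["fx"])
E
```

```text
time: 2.6
ee_pos: [0.5043, -0.1221, 0.3254]
tool_rot: [[-1.0, 0.002, -0.0], [0.002, 1.0, 0.0], [0.0, 0.0, -1.0]]
ft_force: [-0.3, 1.0, 1.6]
gripper_width: 0.999
grasp_force: 0.0
time: 3.0
ee_pos: [0.5619, -0.1193, 0.2122]
tool_rot: [[-1.0, 0.001, -0.008], [0.001, 1.0, 0.002], [0.008, 0.002, -1.0]]
ft_force: [-1.1, 0.2, 0.3]
gripper_width: 0.998
grasp_force: 0.0
[ 0.56272306 -0.11963779  0.21505221] [ 0.481 -0.119  0.384] [[0.0, 1.0, 0.0], [0.96, -0.0, 0.28], [0.28, 0.0, -0.96]] 346.94747519382076
```

View pics/w1.png

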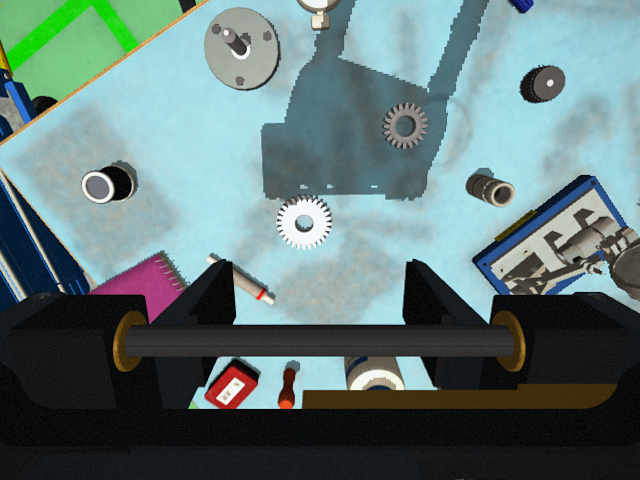

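The wrist view has the large gear at (304,223), the small gear at (405,126), the cap at (543,83), and the arbor foot at (241,48) with the post leaning to (229,36).

```bash
python3 - <<'E'
from h import *
d=dict(np.load("/tmp/w1.npz"));W=cloud(d)
for n,t,lo,hi,z,w in[("large",(304,223),.008,.03,.014,34),("small",(405,126),.008,.03,.014,30),("cap",(543,83),.016,.035,.024,28),("foot",(241,48),.008,.022,.014,46),("post",(229,36),.058,.09,.07,25)]:
    print(n,*top_at(d,W,*t,lo,hi,z,w))
E
```

```text
large px 303.8 222.0 xy [ 0.5738 -0.1345] enc [ 0.5738 -0.1347] D 0.065 Deq 0.059
small px 404.4 125.5 xy [ 0.473 -0.031] enc [ 0.4725 -0.0315] D 0.051 Deq 0.044
cap px 545.9 83.2 xy [0.4346 0.0996] enc [0.4349 0.0993] D 0.043 Deq 0.037
foot px 241.0 48.4 xy [ 0.4024 -0.1925] enc [ 0.4025 -0.1926] D 0.237 Deq 0.22
post px 228.6 35.6 xy [ 0.4051 -0.1908] enc [ 0.4049 -0.1901] D 0.017 Deq 0.015
```

```bash
python3 drive.py '[[-0.011,-0.015,0.04,0,1],[0,0,0.04,0,1],[0,0,0.04,0,1],[0,0,0.04,0,1],[0,0,0.025,0,1],[0,0,0,0,1],[0,0,0,0,1]]'
```

```text
time: 3.75
ee_pos: [0.576, -0.1355, 0.0336]
tool_rot: [[-1.0, 0.001, 0.002], [0.001, 1.0, -0.001], [-0.002, -0.001, -1.0]]
ft_force: [0.3, 0.5, 0.7]
gripper_width: 1.002
grasp_force: 0.0
```

```bash
python3 drive.py '[[0.002,0,0.015,0,1],[0,0,0.013,0,1],[0,0,0,0,1],[0,0,0,0,1]]'; python3 drive.py '[[0,0,0,0,0],[0,0,0,0,0],[0,0,0,0,0],[0,0,0,0,0],[0,0,0,0,0]]' 30
```

```text
time: 4.15
ee_pos: [0.5734, -0.1352, 0.0043]
tool_rot: [[-1.0, 0.001, 0.001], [0.001, 1.0, -0.0], [-0.001, -0.0, -1.0]]
ft_force: [0.2, 0.4, 0.6]
gripper_width: 1.004
grasp_force: 0.0
time: 4.65
ee_pos: [0.573, -0.1351, 0.0036]
tool_rot: [[-1.0, 0.001, 0.0], [0.001, 1.0, -0.0], [-0.0, -0.0, -1.0]]
ft_force: [-0.6, 0.0, 2.2]
gripper_width: 0.653
grasp_force: 30.0
```

```bash
python3 drive.py '[[0,0,-0.02,0,0],[0,0,-0.04,0,0],[0,0,-0.04,0,0],[0,0,-0.03,0,0],[0,0,0,0,0]]'; python3 drive.py '[[0.03,-0.01,0,0,0],[0.03,-0.01,0,0,0],[0.03,-0.01,0,0,0],[0.03,-0.01,0,0,0],[0.03,-0.01,0,0,0],[0.021,-0.007,0,0,0],[0,0,0,0,0],[0,0,0,0,0]]'
python3 - <<'E'
from rig import manip
from h import *
s=manip.read_state();print(s["ee_pos"],s["gripper_width"],s["grasp_force"])
for n in("wrist","scene"):
    d=manip.get_image(n);np.savez(f"/tmp/{n}2.npz",**d);cv2.imwrite(f"pics/{n}2.png",d["color"][:,:,::-1])
E
```

```text
time: 5.15
ee_pos: [0.5749, -0.1357, 0.1374]
tool_rot: [[-1.0, 0.001, 0.006], [0.001, 1.0, -0.002], [-0.006, -0.002, -1.0]]
ft_force: [0.0, -0.7, -2.8]
gripper_width: 0.651
grasp_force: 30.0
time: 5.95
ee_pos: [0.4016, -0.192, 0.1331]
tool_rot: [[-1.0, 0.002, -0.0], [0.002, 1.0, 0.0], [0.0, 0.0, -1.0]]
ft_force: [1.2, -0.1, -2.4]
gripper_width: 0.65
grasp_force: 30.0
[ 0.40161473 -0.19195184  0.13305114] 0.6500960193143542 29.999576762784272
```

View pics/wrist2.png

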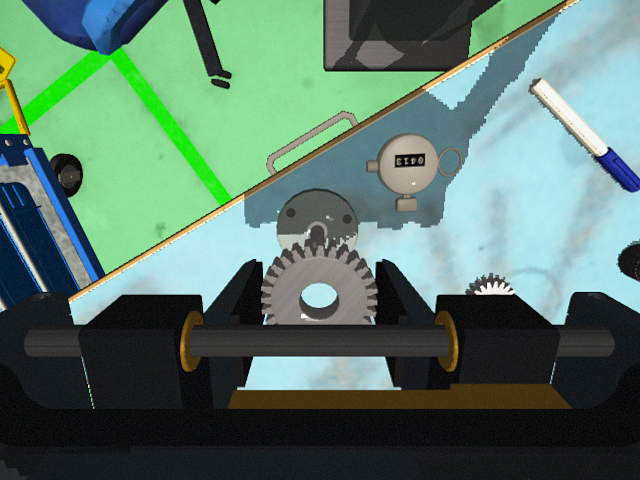

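The wrist view shows the gear held level with its bore at (320,297). Behind it are the foot, about (317,228), and the post tip, about (317,232).

```bash
python3 - <<'E'
from h import *
d=dict(np.load("/tmp/wrist2.npz"));W=cloud(d)
g=d["color"][270:325,290:350];
h=W[...,2]; print("gear heights",np.percentile(h[285:300,275:298],[10,50,90]).round(4))
print("bore",ray(d,320,297,.1435).round(4))
m=((h>.1)&(h<.16)).astype(np.uint8);m[:240]=0;m[325:]=0;m[:,:255]=0;m[:,385:]=0
inner=((m[276:320,296:345]==0)).astype(np.uint8);n,l,s,c=cv2.connectedComponentsWithStats(inner)
for i in range(1,n):
    if s[i,4]>200:print("hole",s[i],c[i]+[296,276],ray(d,*(c[i]+[296,276]),.1435).round(4))
p=(h>.055)&(h<.085);p[:215]=0;p[262:]=0;p[:,:300]=0;p[:,335:]=0;vv,uu=np.nonzero(p);print("post",uu.mean(),vv.mean(),vv.min(),vv.max(),uu.min(),uu.max(),ray(d,uu.mean(),vv.mean(),.066).round(4), W[p].mean(0).round(4))
f=(h>.009)&(h<.02);f[:185]=0;f[262:]=0;f[:,:272]=0;f[:,362:]=0
c=max(cv2.findContours(f.astype(np.uint8),0,1)[0],key=cv2.contourArea);x,y,w,_=cv2.boundingRect(c);print("foot",x,y,w,"ymid",ray(d,x+w/2,226,.014).round(4),"near rim",ray(d,x+w/2,y,.014).round(4),"width",w*.36/347)
E
```

```text
gear heights [0.1429 0.1436 0.1444]
bore [ 0.4006 -0.1906  0.1435]
hole [  5   8  36  24 660] [318.47272727 295.2469697 ] [ 0.3996 -0.1914  0.1435]
post 314.5348837209302 243.02325581395348 239 248 311 324 [ 0.3968 -0.1943  0.066 ] [ 0.3981 -0.1943  0.062 ]
foot 276 189 82 ymid [ 0.3982 -0.1927  0.014 ] near rim [ 0.3661 -0.1926  0.014 ] width 0.08507204610951008
```

```bash
python3 drive.py '[[-0.001,0,0.02,0,0],[0,0,0.02,0,0],[0,0,0.02,0,0],[0,0,0.02,0,0],[0,0,0.015,0,0],[0,0,0.01,0,0],[0,0,0,0,0]]'; python3 drive.py '[[0,0,0.004,0,0],[0,0,0.003,0,0],[0,0,0,0,0],[0,0,0,0,0]]'
```

```text
time: 6.75
ee_pos: [0.4029, -0.1915, 0.0274]
tool_rot: [[-1.0, 0.0, -0.001], [0.0, 1.0, 0.001], [0.001, 0.001, -1.0]]
ft_force: [-0.3, -0.2, -2.1]
gripper_width: 0.651
grasp_force: 30.0
time: 7.15
ee_pos: [0.403, -0.192, 0.0217]
tool_rot: [[-1.0, 0.001, 0.0], [0.001, 1.0, -0.0], [-0.0, -0.0, -1.0]]
ft_force: [0.3, 0.3, -1.7]
gripper_width: 0.649
grasp_force: 30.0
```

```bash
python3 drive.py '[[0,0,0.002,0,0],[0,0,0.001,0,0],[0,0,0,0,0],[0,0,0,0,0]]';  python3 drive.py '[[0,0,0.0015,0,0],[0,0,0,0,0],[0,0,0,0,0]]'
```

```text
time: 7.55
ee_pos: [0.4029, -0.1919, 0.0184]
tool_rot: [[-1.0, 0.001, -0.0], [0.001, 1.0, 0.0], [0.0, 0.0, -1.0]]
ft_force: [0.1, 0.1, -1.6]
gripper_width: 0.651
grasp_force: 30.0
time: 7.85
ee_pos: [0.403, -0.192, 0.0173]
tool_rot: [[-1.0, 0.001, 0.001], [0.001, 1.0, -0.0], [-0.001, -0.0, -1.0]]
ft_force: [-1.8, 0.7, 12.9]
gripper_width: 0.65
grasp_force: 30.0
```

Contact came at the expected height with 13 N, so I'll release and rise.

```bash
python3 drive.py '[[0,0,0,0,0.85],[0,0,0,0,0.85],[0,0,0,0,0.85],[0,0,-0.02,0,0.85],[0,0,-0.04,0,0.85],[0,0,-0.05,0,0.85],[0,0,-0.03,0,0.85],[0,0,0,0,0.85]]' 
python3 - <<'E'
from rig import manip
from h import *
d=manip.get_image("wrist");np.savez("/tmp/w3.npz",**d);W=cloud(d);h=W[...,2]
cv2.imwrite("pics/w3.png",d["color"][:,:,::-1]);s=manip.read_state();print(s["ee_pos"])
m=(h>.023)&(h<.034)&(abs(W[...,0]-.402)<.05)&(abs(W[...,1]+.1925)<.05)
c=max(cv2.findContours(m.astype(np.uint8),0,1)[0],key=cv2.contourArea);(x,y),r=cv2.minEnclosingCircle(c);print("gear",x,y,r,ray(d,x,y,.028).round(4),np.percentile(h[m],[5,50,95]).round(4))
E
```

```text
time: 8.65
ee_pos: [0.4046, -0.193, 0.1606]
tool_rot: [[-1.0, 0.001, 0.006], [0.001, 1.0, -0.004], [-0.006, -0.004, -1.0]]
ft_force: [-0.1, 0.2, -1.0]
gripper_width: 0.851
grasp_force: 0.0
[ 0.40377718 -0.19248571  0.15855967]
gear 320.2441101074219 223.8533477783203 33.38922882080078 [ 0.4036 -0.1915  0.028 ] [0.026  0.0279 0.0292]
```

View pics/w3.png

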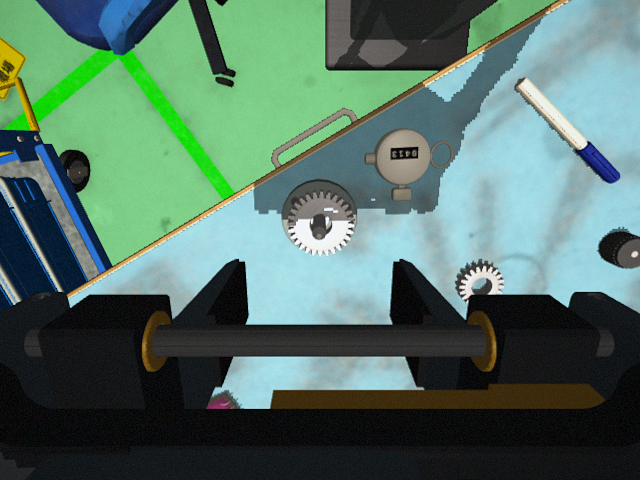

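The large gear is seated: its face reads 28 mm high and it sits within about 1.5 mm of the post. Next is the spacer, with the fingers turned parallel to the crate's edge.

```bash
python3 drive.py '[[-0.005,0.045,0,0,0.85],[-0.005,0.045,0,0,0.85],[-0.005,0.045,0,0,0.85],[-0.005,0.045,0,0,0.85],[-0.005,0.045,0,0,0.85],[-0.005,0.045,0,0,0.85],[-0.003,0.045,0,0,0.85],[0,0.045,0,0,0.85]]'; python3 drive.py '[[0,0.045,0,0,0.85],[0,0.045,0,0,0.85],[0,0.02,0,0,0.85],[0,0,0,0.15,0.85],[0,0,0,0.15,0.85],[0,0,0,0.15,0.85],[0,0,0,0.15,0.85],[0,0,0,0.15,0.85]]';python3 drive.py '[[0,0,0,0.15,0.85],[0,0,0,0.15,0.85],[0,0,0,0,0.85],[0,0,0,0,0.85]]'
cat > m.py <<'E'
import sys
from rig import manip
from h import *
# m.py u-free: measure top face nearest expected world xy, heights lo..hi, plane z; print offset of it from TCP in tool axes
x,y,lo,hi,z,rad,name=*map(float,sys.argv[1:7]),sys.argv[7]
d=manip.get_image("wrist");s=manip.read_state();W=cloud(d);h=W[...,2]
cv2.imwrite(f"pics/{name}.png",d["color"][:,:,::-1])
m=(h>lo)&(h<hi)&(np.hypot(W[...,0]-x,W[...,1]-y)<rad)
c=max(cv2.findContours(m.astype(np.uint8),0,1)[0],key=cv2.contourArea);(u,v),r=cv2.minEnclosingCircle(c);M=cv2.moments(c)
p=ray(d,u,v,z);q=ray(d,M["m10"]/M["m00"],M["m01"]/M["m00"],z);zc=(d["R"]@p+d["t"])[2]
print("px",round(u),round(v),"D",round(2*r*zc/d["fx"],4),"enc",p.round(4),"cen",q.round(4),"h",np.median(h[m]).round(4))
print("tcp",s["ee_pos"].round(4),"delta in tool axes",(s["tool_rot"].T@(q-s["ee_pos"])).round(4))
E
python3 m.py .4368 .279 .009 .03 .016 .035 w4
```

```text
time: 9.5
ee_pos: [0.4355, 0.1699, 0.1556]
tool_rot: [[-1.0, 0.001, -0.002], [0.001, 1.0, -0.0], [0.002, -0.0, -1.0]]
ft_force: [0.5, -0.9, 0.0]
gripper_width: 0.848
grasp_force: 0.0
time: 10.3
ee_pos: [0.4355, 0.2777, 0.1553]
tool_rot: [[-0.727, 0.687, -0.002], [0.687, 0.727, -0.001], [0.001, -0.003, -1.0]]
ft_force: [-1.4, 0.5, -0.4]
gripper_width: 0.849
grasp_force: 0.0
time: 10.7
ee_pos: [0.4358, 0.2778, 0.156]
tool_rot: [[-0.501, 0.865, -0.001], [0.865, 0.501, -0.001], [0.0, -0.002, -1.0]]
ft_force: [-0.4, -0.1, -0.7]
gripper_width: 0.848
grasp_force: 0.0
px 322 221 D 0.0357 enc [0.4368 0.2812 0.016 ] cen [0.4368 0.2812 0.016 ] h 0.0158
tcp [0.4359 0.2779 0.1562] delta in tool axes [0.0024 0.0026 0.1402]
```

```bash
python3 drive.py '[[0.0015,0.002,0.04,0,0.85],[0,0,0.04,0,0.85],[0,0,0.035,0,0.85],[0,0,0.02,0,0.85],[0,0,0.01,0,0.85],[0,0,0,0,0.85],[0,0,0,0,0.85]]'; python3 drive.py '[[0,0,0.005,0,0.85],[0,0,0,0,0.85],[0,0,0,0,0.85]]'
```

```text
time: 11.45
ee_pos: [0.4377, 0.2806, 0.0126]
tool_rot: [[-0.498, 0.867, 0.001], [0.867, 0.498, 0.0], [-0.0, 0.001, -1.0]]
ft_force: [0.1, 0.4, -0.2]
gripper_width: 0.851
grasp_force: 0.0
time: 11.75
ee_pos: [0.4374, 0.2805, 0.0073]
tool_rot: [[-0.497, 0.868, 0.001], [0.868, 0.497, 0.0], [-0.0, 0.001, -1.0]]
ft_force: [0.5, 0.2, 0.3]
gripper_width: 0.846
grasp_force: 0.0
```

```bash
python3 drive.py '[[0,0,0.003,0,0.85],[0,0,0,0,0],[0,0,0,0,0],[0,0,0,0,0],[0,0,0,0,0],[0,0,0,0,0],[0,0,0,0,0]]' 20; python3 drive.py '[[0,0,-0.02,0,0],[0,0,-0.04,0,0],[0,0,-0.05,0,0],[0,0,-0.04,0,0],[0,0,0,0,0],[0,0,0,0,0]]'
```

```text
time: 12.45
ee_pos: [0.4372, 0.2804, 0.004]
tool_rot: [[-0.497, 0.868, 0.0], [0.868, 0.497, 0.0], [0.0, 0.0, -1.0]]
ft_force: [0.9, -0.5, 1.1]
gripper_width: 0.392
grasp_force: 20.0
time: 13.05
ee_pos: [0.4375, 0.2805, 0.1545]
tool_rot: [[-0.497, 0.868, 0.002], [0.868, 0.497, 0.001], [-0.0, 0.002, -1.0]]
ft_force: [-0.7, 1.5, -0.7]
gripper_width: 0.391
grasp_force: 20.0
```

```bash
python3 drive.py '[[0,0,0,-0.15,0],[0,0,0,-0.15,0],[0,0,0,-0.15,0],[0,0,0,-0.15,0],[0,0,0,-0.15,0],[0,0,0,-0.15,0],[0,0,0,-0.15,0],[0,0,0,0,0]]'; python3 drive.py '[[0,-0.045,0,0,0],[0,-0.045,0,0,0],[0,-0.045,0,0,0],[0,-0.045,0,0,0],[0,-0.045,0,0,0],[0,-0.045,0,0,0],[0,-0.045,0,0,0],[0,-0.045,0,0,0]]'; python3 drive.py '[[0.01,-0.045,0,0,0],[0.01,-0.045,0,0,0],[0.015,-0.022,0,0,0],[0,0,0,0,0],[0,0,0,0,0]]'
```

```text
time: 13.85
ee_pos: [0.4363, 0.2799, 0.1523]
tool_rot: [[-1.0, -0.002, -0.003], [-0.002, 1.0, -0.001], [0.003, -0.001, -1.0]]
ft_force: [0.3, -1.1, -0.9]
gripper_width: 0.391
grasp_force: 20.0
time: 14.65
ee_pos: [0.4361, -0.0813, 0.1531]
tool_rot: [[-1.0, 0.006, -0.001], [0.006, 1.0, 0.001], [0.001, 0.001, -1.0]]
ft_force: [0.3, 0.0, -0.3]
gripper_width: 0.391
grasp_force: 20.0
time: 15.15
ee_pos: [0.4012, -0.1916, 0.1532]
tool_rot: [[-1.0, 0.006, -0.001], [0.006, 1.0, 0.001], [0.001, 0.001, -1.0]]
ft_force: [0.7, 0.6, -1.0]
gripper_width: 0.391
grasp_force: 20.0
```

```bash
python3 m.py .401 -.192 .161 .168 .1652 .021 w5; python3 - <<'E'
import cv2;i=cv2.imread("pics/w5.png")[150:350,200:440];cv2.imwrite("pics/c5.png",cv2.resize(i,None,fx=3,fy=3,interpolation=cv2.INTER_CUBIC))
E
```

```text
px 317 298 D 0.0415 enc [ 0.3997 -0.1916  0.1652] cen [ 0.3992 -0.191   0.1652] h 0.1651
tcp [ 0.4016 -0.1911  0.1534] delta in tool axes [ 0.0024  0.     -0.0118]
```

View pics/c5.png

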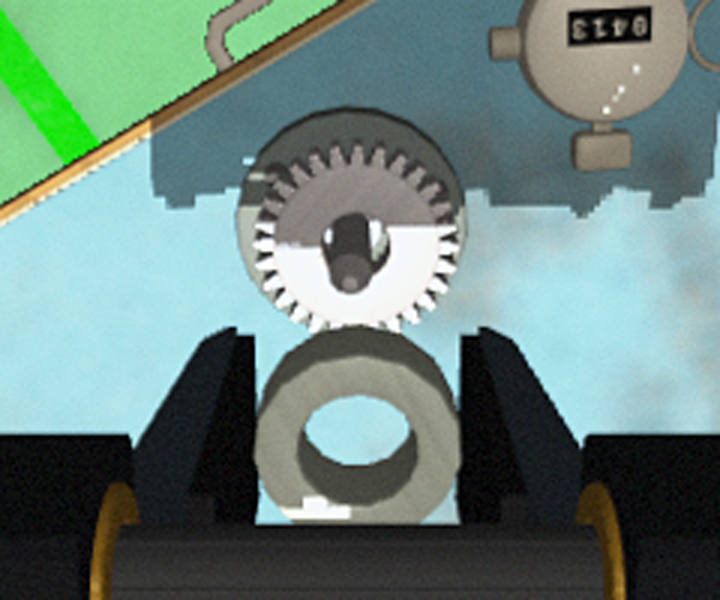

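The crop shows the spacer level in the pads with its bore at about (358,449), which is pixel (319,300). The post tip is at (350,273), pixel (316.7,241).

```bash
python3 - <<'E'
from rig import manip
from h import *
d=manip.get_image("wrist");print("bore",ray(d,319.2,299.7,.1652).round(4),"tip",ray(d,316.7,240.7,.069).round(4));print(manip.read_state()["ee_pos"].round(4))
E
```

```text
bore [ 0.4014 -0.1901  0.1652] tip [ 0.4005 -0.1919  0.069 ]
[ 0.4019 -0.1908  0.1535]
```

```bash
python3 drive.py '[[0,-0.0015,0.02,0,0],[0,0,0.02,0,0],[0,0,0.02,0,0],[0,0,0.02,0,0],[0,0,0.02,0,0],[0,0,0.01,0,0],[0,0,0,0,0]]'; python3 drive.py '[[0,0,0.004,0,0],[0,0,0.002,0,0],[0,0,0,0,0],[0,0,0,0,0]]'
```

```text
time: 15.95
ee_pos: [0.4016, -0.1921, 0.043]
tool_rot: [[-1.0, 0.0, -0.002], [0.0, 1.0, 0.001], [0.002, 0.001, -1.0]]
ft_force: [-0.6, -0.1, 0.4]
gripper_width: 0.388
grasp_force: 20.0
time: 16.35
ee_pos: [0.402, -0.1932, 0.0383]
tool_rot: [[-1.0, 0.001, 0.001], [0.001, 1.0, -0.0], [-0.001, -0.0, -1.0]]
ft_force: [-0.0, -0.0, -0.5]
gripper_width: 0.388
grasp_force: 20.0
```

```bash
python3 drive.py '[[0,0,0.003,0,0],[0,0,0.001,0,0],[0,0,0,0,0],[0,0,0,0,0]]';  python3 drive.py '[[0,0,0.002,0,0],[0,0,0,0,0],[0,0,0,0,0]]'
```

```text
time: 16.75
ee_pos: [0.4018, -0.1931, 0.0339]
tool_rot: [[-1.0, 0.001, -0.0], [0.001, 1.0, 0.0], [0.0, 0.0, -1.0]]
ft_force: [0.0, 0.0, -1.1]
gripper_width: 0.393
grasp_force: 20.0
time: 17.05
ee_pos: [0.402, -0.1932, 0.0319]
tool_rot: [[-1.0, 0.001, 0.0], [0.001, 1.0, -0.0], [-0.0, -0.0, -1.0]]
ft_force: [-0.3, -0.7, 0.7]
gripper_width: 0.394
grasp_force: 20.0
```

```bash
python3 drive.py '[[0,0,0.0007,0,0],[0,0,0,0,0],[0,0,0,0,0]]'
```

```text
time: 17.35
ee_pos: [0.402, -0.1932, 0.0317]
tool_rot: [[-1.0, 0.001, 0.001], [0.001, 1.0, -0.0], [-0.001, -0.0, -1.0]]
ft_force: [-2.3, 0.8, 17.8]
gripper_width: 0.389
grasp_force: 20.0
```

The spacer is seated at 18 N of contact. I'll release, rise, check it, and go on to the small gear.

```bash
python3 drive.py '[[0,0,0,0,0.7],[0,0,0,0,0.7],[0,0,0,0,0.7],[0,0,-0.02,0,0.7],[0,0,-0.04,0,0.7],[0,0,-0.04,0,0.7],[0,0,-0.03,0,0.7],[0,0,0,0,0.7]]'; python3 m.py .402 -.1925 .039 .05 .044 .03 w6; python3 drive.py '[[-0.01,0.045,0,0,0.7],[-0.02,0.045,0,0,0.7],[-0.02,0.045,0,0,0.7],[-0.02,0.025,0,0,0.7],[0,0,0,0,0.7],[0,0,0,0,0.7]]'; python3 m.py .4725 -.031 .008 .03 .014 .035 w7
```

```text
time: 18.15
ee_pos: [0.4035, -0.1941, 0.1646]
tool_rot: [[-1.0, 0.001, 0.005], [0.001, 1.0, -0.003], [-0.005, -0.003, -1.0]]
ft_force: [-0.4, -0.6, -0.9]
gripper_width: 0.701
grasp_force: 0.0
px 320 226 D 0.0354 enc [ 0.4015 -0.1928  0.044 ] cen [ 0.4015 -0.1927  0.044 ] h 0.0439
tcp [ 0.4027 -0.1936  0.1627] delta in tool axes [0.0016 0.0012 0.1187]
time: 18.8
ee_pos: [0.4713, -0.0326, 0.16]
tool_rot: [[-1.0, -0.001, -0.002], [-0.001, 1.0, 0.0], [0.002, 0.0, -1.0]]
ft_force: [-0.5, -0.3, -0.8]
gripper_width: 0.698
grasp_force: 0.0
px 321 223 D 0.0447 enc [ 0.4722 -0.0301  0.014 ] cen [ 0.472  -0.0303  0.014 ] h 0.0136
tcp [ 0.4711 -0.0333  0.1602] delta in tool axes [-0.0013  0.003   0.1462]
```

```bash
python3 drive.py '[[-0.0013,0.0025,0.04,0,0.7],[0,0,0.04,0,0.7],[0,0,0.035,0,0.7],[0,0,0.02,0,0.7],[0,0,0.01,0,0.7],[0,0,0,0,0.7],[0,0,0,0,0.7]]'; python3 drive.py '[[0,0,0.006,0,0.7],[0,0,0,0,0.7],[0,0,0,0,0.7]]'
```

```text
time: 19.55
ee_pos: [0.4734, -0.0312, 0.0168]
tool_rot: [[-1.0, 0.001, 0.0], [0.001, 1.0, -0.0], [-0.0, -0.0, -1.0]]
ft_force: [-0.7, -0.0, 0.5]
gripper_width: 0.699
grasp_force: 0.0
time: 19.85
ee_pos: [0.4734, -0.0307, 0.0106]
tool_rot: [[-1.0, 0.001, 0.001], [0.001, 1.0, -0.0], [-0.001, -0.0, -1.0]]
ft_force: [0.1, 0.4, -0.4]
gripper_width: 0.7
grasp_force: 0.0
```

```bash
python3 drive.py '[[0.0008,0,0.006,0,0.7],[0,0,0,0,0.7],[0,0,0,0,0],[0,0,0,0,0],[0,0,0,0,0],[0,0,0,0,0],[0,0,0,0,0]]' 25; python3 drive.py '[[0,0,-0.02,0,0],[0,0,-0.04,0,0],[0,0,-0.05,0,0],[0,0,-0.04,0,0],[0,0,0,0,0],[0,0,0,0,0]]'; python3 drive.py '[[0.01,-0.045,0,0,0],[0.02,-0.045,0,0,0],[0.02,-0.045,0,0,0],[0.02,-0.0265,0,0,0],[0,0,0,0,0],[0,0,0,0,0],[0,0,0,0,0]]'; python3 m.py .4015 -.1925 .16 .168 .165 .03 w8
```

```text
time: 20.55
ee_pos: [0.4726, -0.0307, 0.0043]
tool_rot: [[-1.0, 0.001, 0.0], [0.001, 1.0, -0.0], [-0.0, -0.0, -1.0]]
ft_force: [-0.7, -0.1, 0.6]
gripper_width: 0.477
grasp_force: 25.0
time: 21.15
ee_pos: [0.4727, -0.0307, 0.1548]
tool_rot: [[-1.0, 0.001, 0.002], [0.001, 1.0, -0.0], [-0.002, -0.0, -1.0]]
ft_force: [0.3, 0.6, -1.7]
gripper_width: 0.472
grasp_force: 25.0
time: 21.85
ee_pos: [0.4023, -0.1913, 0.1535]
tool_rot: [[-1.0, 0.0, -0.001], [0.0, 1.0, 0.001], [0.001, 0.001, -1.0]]
ft_force: [-0.4, 0.5, -0.2]
gripper_width: 0.471
grasp_force: 25.0
px 315 292 D 0.0567 enc [ 0.3978 -0.1925  0.165 ] cen [ 0.3989 -0.1909  0.165 ] h 0.1629
tcp [ 0.4025 -0.1912  0.1536] delta in tool axes [ 0.0037  0.0003 -0.0113]
```

```bash
python3 - <<'E'
import cv2;i=cv2.imread("pics/w8.png")[150:350,200:440];cv2.imwrite("pics/c8.png",cv2.resize(i,None,fx=3,fy=3,interpolation=cv2.INTER_CUBIC))
E
```

```text
(no output)
```

View pics/c8.png

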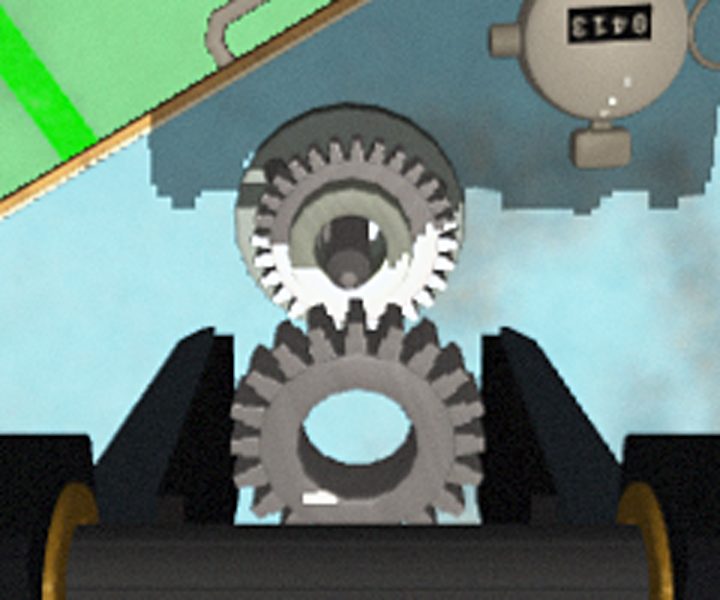

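The small gear is gripped level with its bore at crop (358,444), and the spacer sits flat on the post behind it. Lowering now.

```bash
python3 drive.py '[[0,-0.0015,0.02,0,0],[0,0,0.02,0,0],[0,0,0.02,0,0],[0,0,0.02,0,0],[0,0,0.01,0,0],[0,0,0.004,0,0],[0,0,0,0,0],[0,0,0,0,0]]'; python3 drive.py '[[0,0,0.004,0,0],[0,0,0.002,0,0],[0,0,0,0,0],[0,0,0,0,0]]'
```

```text
time: 22.7
ee_pos: [0.4028, -0.1937, 0.0608]
tool_rot: [[-1.0, 0.0, 0.001], [0.0, 1.0, -0.0], [-0.001, -0.0, -1.0]]
ft_force: [0.4, 0.0, -0.7]
gripper_width: 0.477
grasp_force: 25.0
time: 23.1
ee_pos: [0.4023, -0.1936, 0.0543]
tool_rot: [[-1.0, 0.001, 0.0], [0.001, 1.0, 0.0], [-0.0, 0.0, -1.0]]
ft_force: [-0.1, -0.2, -0.7]
gripper_width: 0.472
grasp_force: 25.0
```

```bash
python3 drive.py '[[0,0,0.003,0,0],[0,0,0.001,0,0],[0,0,0,0,0],[0,0,0,0,0]]';  python3 drive.py '[[0,0,0.002,0,0],[0,0,0,0,0],[0,0,0,0,0]]'
```

```text
time: 23.5
ee_pos: [0.4023, -0.1936, 0.0502]
tool_rot: [[-1.0, 0.001, -0.0], [0.001, 1.0, 0.0], [0.0, 0.0, -1.0]]
ft_force: [0.4, 0.6, -1.3]
gripper_width: 0.472
grasp_force: 25.0
time: 23.8
ee_pos: [0.4025, -0.1937, 0.0482]
tool_rot: [[-1.0, 0.001, 0.0], [0.001, 1.0, -0.0], [-0.0, -0.0, -1.0]]
ft_force: [0.5, 0.6, 0.7]
gripper_width: 0.468
grasp_force: 25.0
```

```bash
python3 drive.py '[[0,0,0.0006,0,0],[0,0,0,0,0],[0,0,0,0,0]]'
```

```text
time: 24.1
ee_pos: [0.4025, -0.1937, 0.048]
tool_rot: [[-1.0, 0.001, 0.001], [0.001, 1.0, -0.0], [-0.001, -0.0, -1.0]]
ft_force: [-1.5, 0.5, 11.6]
gripper_width: 0.471
grasp_force: 25.0
```

```bash
python3 drive.py '[[0,0,0,0,0.65],[0,0,0,0,0.65],[0,0,0,0,0.65],[0,0,-0.02,0,0.65],[0,0,-0.04,0,0.65],[0,0,-0.04,0,0.65],[0,0,-0.02,0,0.65],[0,0,0,0,0.65]]'; python3 m.py .402 -.1925 .054 .062 .058 .03 w9; python3 drive.py '[[-0.005,0.042,0,0,0.65],[-0.005,0.042,0,0,0.65],[-0.005,0.042,0,0,0.65],[-0.005,0.042,0,0,0.65],[-0.005,0.042,0,0,0.65],[-0.005,0.042,0,0,0.65],[0,0.042,0,0,0.65],[0,0,0,0,0.65]]'; python3 drive.py '[[0,0,0,0,0.65]]';python3 m.py .4335 .1005 .018 .035 .024 .03 w10
```

```text
time: 24.9
ee_pos: [0.4036, -0.1944, 0.1701]
tool_rot: [[-1.0, 0.001, 0.004], [0.001, 1.0, -0.003], [-0.004, -0.003, -1.0]]
ft_force: [-0.1, -0.1, -0.6]
gripper_width: 0.648
grasp_force: 0.0
px 320 230 D 0.0446 enc [ 0.4021 -0.1932  0.058 ] cen [ 0.4021 -0.1932  0.058 ] h 0.0577
tcp [ 0.4029 -0.194   0.1686] delta in tool axes [0.0011 0.0009 0.1106]
time: 25.75
ee_pos: [0.4316, 0.1043, 0.1664]
tool_rot: [[-1.0, -0.003, -0.002], [-0.003, 1.0, 0.001], [0.002, 0.001, -1.0]]
ft_force: [0.4, -0.9, 0.4]
gripper_width: 0.649
grasp_force: 0.0
time: 25.85
ee_pos: [0.4318, 0.101, 0.1666]
tool_rot: [[-1.0, -0.002, -0.002], [-0.002, 1.0, -0.0], [0.002, -0.0, -1.0]]
ft_force: [-0.5, 0.3, -0.2]
gripper_width: 0.647
grasp_force: 0.0
px 320 224 D 0.0326 enc [0.4327 0.1025 0.024 ] cen [0.4329 0.1025 0.024 ] h 0.024
tcp [0.432  0.1001 0.1667] delta in tool axes [-0.0011  0.0024  0.1427]
```

```bash
python3 drive.py '[[-0.001,0.0015,0.04,0,0.65],[0,0,0.04,0,0.65],[0,0,0.04,0,0.65],[0,0,0.02,0,0.65],[0,0,0.01,0,0.65],[0,0,0,0,0.65],[0,0,0,0,0.65]]'; python3 drive.py '[[0,0,0.006,0,0.65],[0,0,0,0,0.65],[0,0,0,0,0.65]]'
```

```text
time: 26.6
ee_pos: [0.434, 0.1014, 0.0182]
tool_rot: [[-1.0, 0.002, 0.0], [0.002, 1.0, 0.0], [-0.0, 0.0, -1.0]]
ft_force: [1.1, 0.4, -0.8]
gripper_width: 0.652
grasp_force: 0.0
time: 26.9
ee_pos: [0.4338, 0.1019, 0.012]
tool_rot: [[-1.0, 0.001, 0.001], [0.001, 1.0, 0.0], [-0.001, 0.0, -1.0]]
ft_force: [0.2, 0.4, -0.9]
gripper_width: 0.648
grasp_force: 0.0
```

```bash
python3 drive.py '[[0.0008,0,0.0065,0,0.65],[0,0,0,0,0.65],[0,0,0,0,0],[0,0,0,0,0],[0,0,0,0,0],[0,0,0,0,0],[0,0,0,0,0]]' 25; python3 drive.py '[[0,0,-0.02,0,0],[0,0,-0.04,0,0],[0,0,-0.05,0,0],[0,0,-0.04,0,0],[0,0,0,0,0],[0,0,0,0,0]]'; python3 drive.py '[[0.005,-0.042,0,0,0],[0.005,-0.042,0,0,0],[0.005,-0.042,0,0,0],[0.005,-0.042,0,0,0],[0.005,-0.042,0,0,0],[0.005,-0.042,0,0,0],[0,-0.042,0,0,0],[0,0,0,0,0]]';python3 drive.py '[[0,0,0,0,0],[0,0,0,0,0]]'; python3 m.py .402 -.193 .17 .18 .174 .02 w11;  python3 - <<'E'
import cv2;i=cv2.imread("pics/w11.png")[150:350,200:440];cv2.imwrite("pics/c11.png",cv2.resize(i,None,fx=3,fy=3,interpolation=cv2.INTER_CUBIC))
E
```

```text
time: 27.6
ee_pos: [0.4329, 0.1019, 0.0052]
tool_rot: [[-1.0, 0.001, 0.0], [0.001, 1.0, 0.0], [-0.0, 0.0, -1.0]]
ft_force: [0.3, -0.2, 0.8]
gripper_width: 0.327
grasp_force: 25.0
time: 28.2
ee_pos: [0.4331, 0.1019, 0.1557]
tool_rot: [[-1.0, 0.001, 0.002], [0.001, 1.0, 0.0], [-0.002, 0.0, -1.0]]
ft_force: [-0.8, -0.4, -1.6]
gripper_width: 0.332
grasp_force: 25.0
time: 29.0
ee_pos: [0.4022, -0.1962, 0.1537]
tool_rot: [[-1.0, 0.005, -0.001], [0.005, 1.0, -0.0], [0.001, -0.0, -1.0]]
ft_force: [0.3, -0.1, -1.6]
gripper_width: 0.333
grasp_force: 25.0
time: 29.2
ee_pos: [0.4018, -0.191, 0.1541]
tool_rot: [[-1.0, 0.001, -0.002], [0.001, 1.0, 0.001], [0.002, 0.001, -1.0]]
ft_force: [-0.6, -0.3, -1.0]
gripper_width: 0.336
grasp_force: 25.0
px 318 302 D 0.0377 enc [ 0.3985 -0.1907  0.174 ] cen [ 0.3993 -0.1906  0.174 ] h 0.173
tcp [ 0.402  -0.1909  0.1544] delta in tool axes [ 0.0028  0.0004 -0.0196]
```

View pics/c11.png

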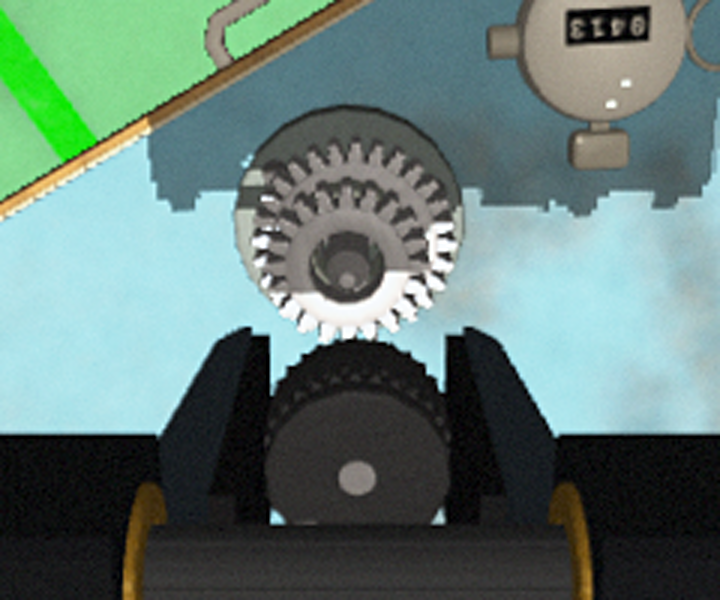

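The cap is held level, with its centre mark at crop (357,478). The small gear is seated flat with the post inside its bore at (347,268). Lowering the cap.

```bash
python3 drive.py '[[0,-0.0018,0.02,0,0],[0,0,0.02,0,0],[0,0,0.02,0,0],[0,0,0.01,0,0],[0,0,0.003,0,0],[0,0,0,0,0],[0,0,0,0,0]]'; python3 drive.py '[[0,0,0.005,0,0],[0,0,0.004,0,0],[0,0,0,0,0],[0,0,0,0,0]]'
```

```text
time: 29.95
ee_pos: [0.4029, -0.1939, 0.0827]
tool_rot: [[-1.0, 0.0, 0.001], [0.0, 1.0, -0.001], [-0.001, -0.001, -1.0]]
ft_force: [-0.1, -0.1, -0.7]
gripper_width: 0.338
grasp_force: 25.0
time: 30.35
ee_pos: [0.4025, -0.1939, 0.0731]
tool_rot: [[-1.0, 0.001, -0.0], [0.001, 1.0, 0.0], [0.0, 0.0, -1.0]]
ft_force: [-0.1, -0.1, -0.3]
gripper_width: 0.332
grasp_force: 25.0
```

```bash
python3 drive.py '[[0,0,0.005,0,0],[0,0,0.003,0,0],[0,0,0,0,0],[0,0,0,0,0]]';  python3 drive.py '[[0,0,0.002,0,0],[0,0,0,0,0],[0,0,0,0,0]]'
```

```text
time: 30.75
ee_pos: [0.4025, -0.1939, 0.065]
tool_rot: [[-1.0, 0.001, -0.0], [0.001, 1.0, 0.0], [0.0, 0.0, -1.0]]
ft_force: [-0.4, 0.1, -1.0]
gripper_width: 0.334
grasp_force: 25.0
time: 31.05
ee_pos: [0.4027, -0.194, 0.0632]
tool_rot: [[-1.0, 0.001, 0.0], [0.001, 1.0, -0.0], [-0.0, -0.0, -1.0]]
ft_force: [-0.3, 0.1, -0.4]
gripper_width: 0.334
grasp_force: 25.0
```

```bash
python3 drive.py '[[0,0,0.0008,0,0],[0,0,0,0,0],[0,0,0,0,0]]'
```

```text
time: 31.35
ee_pos: [0.4028, -0.1941, 0.0629]
tool_rot: [[-1.0, 0.001, 0.001], [0.001, 1.0, -0.001], [-0.001, -0.001, -1.0]]
ft_force: [-1.4, 2.3, 17.3]
gripper_width: 0.334
grasp_force: 25.0
```

```bash
python3 drive.py '[[0,0,0,0,0.6],[0,0,0,0,0.6],[0,0,0,0,0.6],[0,0,-0.02,0,0.6],[0,0,-0.04,0,0.6],[0,0,-0.04,0,0.6],[0,0,-0.02,0,0.6],[0,0,0,0,0.6]]'; python3 drive.py '[[0,0,0,0,0.6],[0,0,0,0,0.6],[0,0,0,0,0.6]]'; python3 m.py .402 -.1925 .076 .09 .082 .025 w12; python3 - <<'E'
import cv2
from rig import manip
a=manip.get_image("scene")["color"][280:390,300:420,::-1];cv2.imwrite("pics/end.png",cv2.resize(a,None,fx=4,fy=4,interpolation=cv2.INTER_CUBIC))
E
```

```text
time: 32.15
ee_pos: [0.4038, -0.1947, 0.1848]
tool_rot: [[-1.0, 0.001, 0.004], [0.001, 1.0, -0.003], [-0.004, -0.003, -1.0]]
ft_force: [0.4, 0.3, -0.2]
gripper_width: 0.597
grasp_force: 0.0
time: 32.45
ee_pos: [0.402, -0.1936, 0.1813]
tool_rot: [[-1.0, 0.001, -0.002], [0.001, 1.0, 0.001], [0.002, 0.001, -1.0]]
ft_force: [-0.0, 0.1, -0.9]
gripper_width: 0.597
grasp_force: 0.0
px 318 237 D 0.0321 enc [ 0.4021 -0.1936  0.082 ] cen [ 0.4025 -0.1936  0.082 ] h 0.0819
tcp [ 0.4021 -0.1937  0.1815] delta in tool axes [-0.0005  0.      0.0995]
```

View pics/end.png

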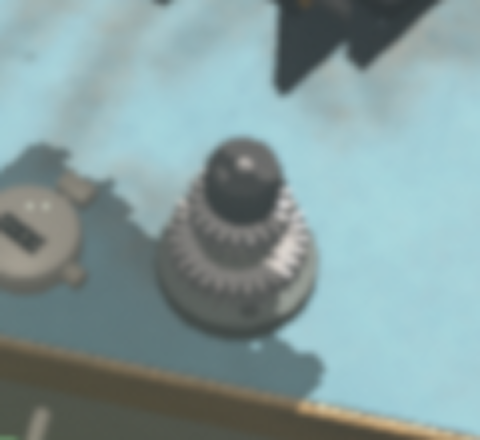

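The pack stands complete: the cap is at crop (243,180) with both gears below it, its top reads 82 mm high, and the gripper is clear.

```bash
python3 -c "
from rig import manip
print(manip.hand_in())"
```

```text
the job is handed in; nothing more can be done
None
```

The gear pack is built on the post (large gear, spacer, small gear, cap), each part lowered to contact before release, and the job was handed in at about 32.5 s with the gripper clear; the verdict was not shown.

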